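# Slide a freshly gummed notepad through the flap into the drying box

## Task

The white notepad on the feed board has just been glued and is still wet, so slide it with the fingers and do not pick it up. First push it sideways until its short edge lies flush and square along the wooden fence, in front of the hanging flap; then push it along the fence through the flap until it drops off the end of the board and lies flat on the floor of the drying box, and draw the fingers back out so that the flap swings shut behind it. Leave the box and the other things on the bench as they are.

Things in the scene. Friction and masses are not known exactly. Their poses are not given: they have to be found in the camera images.
- drying_box: Fixed plywood drying box with a feed board in front. Origin on the bench straight below the flap's hinge; +x feed direction (board to box), +y left of it, z up; mm in this frame from here on. Box walls 12 thick, 90 high, start at x -6; inside y -56 to +63, back to x 178; clear plastic cover, top at z 93. Floor inside = bench (z 0). Another notepad, fixed, lies drying inside beyond x 96.
- board_end (a point): Inner end of the feed board, middle of the mouth: at x +5, y +3.5, z 12 of the box, axes as the box. The board is 12 high, x -185 to +5, y -118 to +78 of the box; here it ends in a square 12 mm step down to the floor of the box.
- fence (a point): Middle of the fence's face, at x -96, y +60, z 21 of the box, axes as the box. The fence is a straight wooden bar along the board's left edge (seen along the feed), x -185 to -8, its face at y +60, its top at z 30.
- flap (a joint): Flap in the mouth: aluminium sheet 113 wide, 65 long, about 3 thick, 50 g, hung on a hinge pin at x 0, z 80 of the box, just below the lintel (a bar, x -4 to +12, underside z 82). Value in rad: 0 = hanging shut; grows as the lip swings into the box, up to 1.4; it cannot swing outward. Gravity alone closes it, within a second; it rests on what lies under it.
- flap_lip (a point): Middle of the flap's lower lip; shut, it hangs 3 mm above the feed board.
- pad: White notepad to be fed, 106 x 75 x 11 mm, 0.06 to 0.13 kg, lying flat on the feed board. Origin: centre of its underside; x along the 106 length, y along the 75 width, z up. At the start it is 10 to 60 mm from the fence and up to 20 degrees from square, its length roughly across the feed: a short edge goes to the fence, a long edge leads through the flap.
- glue_bottle: White glue bottle, 62 across, 168 high, standing on the bench left of the work. Origin: centre of its underside. Leave alone.
- bone_folder: Flat ivory-coloured bone folder, 160 x 26 x 4 mm, lying on the bench left of the work. Origin: centre of its underside, length along its y. Leave alone.
- thread_spool: Spool of natural thread, 50 across, 48 high, standing on the bench left of the work. Origin: centre of its underside. Leave alone.
- tea_glass: Small tea glass, 62 across, 86 high, standing on the bench left of the work. Origin: centre of its underside. Leave alone.

How it is judged (in metres and radians):
On the way, in this order (a step that is already met when the one before it is completed fails the run):
1. the notepad lies square along the fence (within 5 mm and 4 degrees), still in front of the flap (y of pad in the frame of drying_box above 0.002 m and angle between the x axis of pad and the y axis of drying_box, either way round below 0.07 rad and x of pad in the frame of drying_box below -0.04 m), for 0.1 s.
2. the notepad is under the flap and has swung it open (value of joint flap above 0.3 rad and x of pad in the frame of drying_box above -0.038 m), for 0.1 s.
At the end, for the whole second after the job is handed in: The notepad lies wholly inside the box, flat on its floor behind the end of the feed board (underside at most 4 mm above the bench, tilt under 0.08 rad) and at rest; the flap hangs shut (within 0.08 rad) (x of pad in the frame of drying_box between 0.04 and 0.145 m and height (world z) of pad below 0.004 m and angle between pad's own z axis and vertical below 0.08 rad and linear speed of pad below 0.02 m/s and value of joint flap below 0.08 rad); the robot touches nothing.
It fails at once if the notepad is lifted or carried (more than 20 mm above the feed board) (height (world z) of pad above 0.032 m).
It fails at once if the notepad is tipped up on edge or turned over (more than 45 degrees) (angle between pad's own z axis and vertical above 0.785 rad).
It fails at once if another thing on the bench is moved by more than 20 mm (distance of any of glue_bottle, bone_folder, thread_spool, tea_glass from where it was at the start of the episode above 0.02 m).
It also fails if it takes over 58 s, if anything falls off the work surface, if the arm or the gripper's body presses on something with over 40 N, if the wrist force passes 120 N, or if a joint passes its speed limit or range.

## Robot

A 7-joint arm with a two-finger parallel gripper is mounted at the origin on a cart in front of the work surface, level with it; the furniture and walls round the work are solid. World frame = base frame: x ahead of the robot, y to its left, z up, the work surface at z = 0. Lengths are in m, angles in degrees, forces in N, time in s.
With the tool pointing down it reaches from about 0.425 to 0.875 m from the base axis. Payload 4.7 kg.
Tool frame: the origin (TCP) lies midway between the tips of the shut fingers; the grasp point (between the pads) lies 19 mm behind it (env.grip_depth is the distance from the TCP to the grasp point, in m); z points along the fingers, y is the line along which they close (so a half turn about z gives the same grasp; the last joint's range is limited). The gripper opens to 87 mm and grips with 3 to 60 N. Pads are 19 mm wide; open, the fingers measure 117 mm over their backs; the gripper's body (75 mm by 190 mm) begins 51 mm behind the grasp point.
Start: joints at [0.808, 18.392, -4.016, 83.108, 1.295, 78.541, -3.26], TCP at [0.65, -0, 0.223] pointing down, gripper open.
Joint ranges: [-163.93, 163.93], [-17.29, 119.83], [-79.2, 71.16], [3.27, 140.29], [-89.18, 269.18], [5.43, 117.66], [-154.24, 154.24]. Speed limits (degrees/s): [147.25, 147.25, 180, 180, 180, 180, 180].

## Interface

Orientations are given as [roll, pitch, yaw] about the fixed x, y, z axes, in that order (R = Rz(yaw) Ry(pitch) Rx(roll)).
In Python, from cell import get_obs, optics, env, nets gives the robot as it stands.
- The arm moves only by the shell command python3 -m creep 'ROWS' [FORCE]. ROWS is JSON, a list of rows, each an object of numbers: "wx", "wy", "wz": the turn, a rotation vector about the tool's x, y, z in degrees; "tx", "ty", "tz": the shift along the tool's x, y, z in mm; "gripper": the opening, from -1 (shut) to 1 (fully open). A call has 1 to 5 rows; each row is the pose to reach, as a shift and turn from the pose commanded when the call began, along the tool's axes at that moment; what a row does not reach only later rows make up. A row lasts 1/12 s, in which the tool goes at most 41.7 mm and 7.16 degrees, less where a joint would pass 70% of its speed; a pose out of reach is approached as far as the arm can. A call with a gripper value outside its range is refused whole. The fingers move at their own pace and stop on an object; FORCE is the grip in N (left out, the last holds). Time passes only in rows, so rows that repeat a pose let the fingers close. It gives the time, the measured TCP pose, the force, the opening and the grip force at its end, in the units of the state.
- get_obs(): the state, without advancing time (a new reading comes with each control period).
- optics.read_camera(name): name is "scene" or "side" or "wrist"; returns (picture, depth): 400x640x3 uint8, red, green, blue; 400x640 float32, m along the optical axis (not along the pixel's ray), 0 where there is no reading.
- optics.camera_info(name): a dict with "fovy" (degrees; the focal length in pixels is half the picture's height over the tangent of half this angle, whatever the lens; pixels are square), "cx", "cy" (the principal point, pixels), "R" (3x3) and "t" (3): a world point X has camera coordinates R X + t; the wrist camera has in their place "tool_from_camera" (4x4, takes a point from camera to tool coordinates, whose origin is the TCP and whose axes are the flange's). Camera axes: x right, y down, z forward; pixel columns grow to the right and rows downward; lengths in m; the calibration is good to about 2 mm. A picture is of the moment at which its call begins: read the wrist's pose just before it. camera_info takes no time and is no camera call.
- env.sign_off(): hands the job in; it is judged then, once.
Trained networks look in the newest picture that a camera, given by its name, has taken for a name from the list of things; names that differ only in an ending like _2 or _b are one class to them, and where a whole thing is asked for, a point or a joint stands for the part that bears it (a point fixed in the world has none). Each returns a list of dicts, best first, with "confidence" (0 to 1); they miss things now and then, are a little off and sometimes report something else, mostly with a low value. They report only what shows in the picture. A call takes as long as a camera call.
- nets.look_for(query, camera): "point" ([x, y, z] in m, in world coordinates, good to about 4 mm: the middle of the surface that is visible of it).
- nets.place_of(query, camera): "point" ([x, y, z] in m, in world coordinates, good to about 4 mm: a listed point, or the origin of a listed thing).
The state is a dict: "time_s": time; "qpos": joint angles; "joint_velocities": joint speeds; "effort": joint torques, N m; "tool_pos": TCP position; "tool_rot": TCP orientation; "force": force on the tool from outside, world axes, zero at the start; "wrist_torque": the same for the moment, N m; "grip_width": finger opening in m; "grasp_force": force on a finger pad.
Only numpy, scipy, OpenCV 4.12 (cv2) and the standard library are available. Lean on these libraries where they do the work, as an engineer would, in place of code of your own. Each camera call takes 0.05 s, during which the arm holds its last target. There are 200 camera calls.

## Working session

There is one attempt and no reset: what is moved stays moved. The work goes in short steps, Python scripts to look and compute and a shell command to move; the robot and the scene stay as the last step left them, time stands still between calls to the robot, and variables do not carry over. Pictures are saved under pics/ and viewed, at most 12 in all, crops included, and the job is handed in when it is done.

```bash
mkdir -p pics; ls
python3 - <<'E'
from cell import get_obs, optics, env, nets
import cv2
o=get_obs();print(o['time_s'],o['tool_pos'],o['tool_rot'])
for c in['scene','side']:
    im,d=optics.read_camera(c);cv2.imwrite(f'pics/{c}0.png',im[:,:,::-1])
    for q in['pad','board_end','fence','drying_box','flap_lip']:
        r=nets.place_of(q,c);print(c,q,[(list(map(lambda v:round(v,4),x['point'])),round(x['confidence'],2)) for x in r[:2]])
E
```

```text
pics
0.0 [ 6.49451208e-01 -3.19299208e-05  2.21468534e-01] [-1.79891981e+02  5.95313581e-03  9.00048316e+01]
scene pad [([0.491, -0.0527, 0.0144], 0.64)]
scene board_end [([0.5803, -0.1148, 0.0112], 0.62)]
scene fence [([0.5777, 0.003, 0.0205], 0.73)]
scene drying_box [([0.5726, -0.1111, -0.0007], 0.73), ([0.4911, -0.0535, 0.0111], 0.46)]
scene flap_lip [([0.5821, -0.103, 0.0127], 0.91)]
side pad [([0.4941, -0.0498, 0.0124], 0.95)]
side board_end []
side fence [([0.5729, 0.0046, 0.0201], 0.85)]
side drying_box [([0.5781, -0.1086, -0.0011], 0.7)]
side flap_lip []
```

View pics/scene0.png

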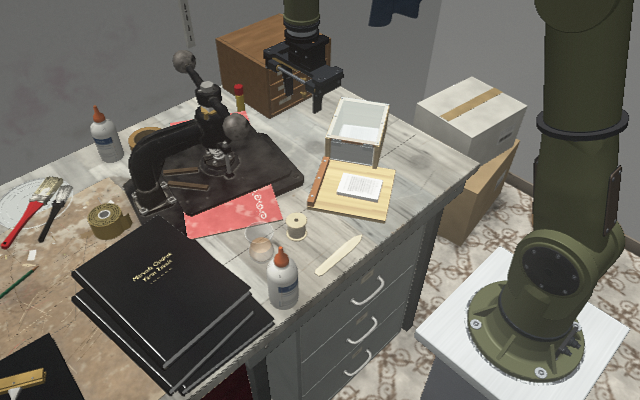

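View pics/side0.png

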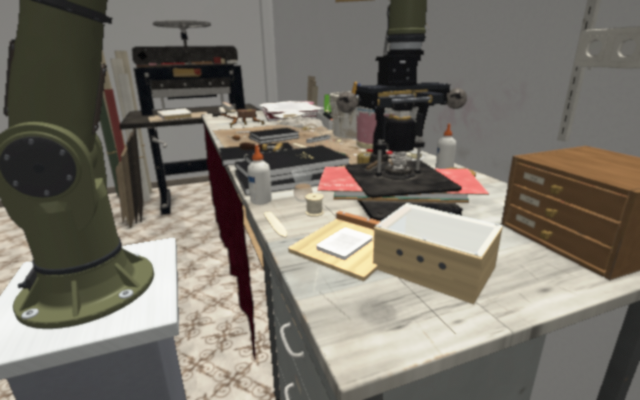

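The scene view shows the board at about (350,190), the fence on its left edge at (318,183), the pad at (360,187) and the box beyond at (358,130). In the side view the pad is at (343,242). I'll measure the box frame and the pad from depth next, and check the wrist view.

```bash
cat > h.py <<'E'
from cell import get_obs, optics, env, nets
import numpy as np, cv2
from scipy.spatial.transform import Rotation as Ro
def tool():
    o=get_obs();T=np.eye(4);T[:3,:3]=Ro.from_euler('xyz',o['tool_rot'],degrees=True).as_matrix();T[:3,3]=o['tool_pos'];return T
def cloud(c):
    T=tool();im,d=optics.read_camera(c);i=optics.camera_info(c);f=200/np.tan(np.radians(i['fovy']/2))
    v,u=np.mgrid[:400,:640];P=np.stack([(u-i['cx'])/f*d,(v-i['cy'])/f*d,d],-1)
    if c=='wrist':M=T@i['tool_from_camera'];W=P@M[:3,:3].T+M[:3,3]
    else:W=(P-i['t'])@np.asarray(i['R'])
    W[d<=0]=np.nan
    return im,W
E
python3 - <<'E'
from h import *
print(np.round(optics.camera_info('wrist')['tool_from_camera'],3))
im,W=cloud('wrist');cv2.imwrite('pics/w0.png',im[:,:,::-1])
im,W=cloud('scene');
m=(W[...,0]>.3)&(W[...,0]<.75)&(W[...,1]>-.3)&(W[...,1]<.15)&(W[...,2]>-.02)&(W[...,2]<.13)
h,s,v=cv2.split(cv2.cvtColor(im,cv2.COLOR_RGB2HSV))
reg=np.zeros_like(m);reg[160:222,300:400]=1
z=W[...,2]
def rect(k,n):
    p=W[k][:,:2].astype(np.float32)*1000;print(n,k.sum(),cv2.minAreaRect(p),np.round(np.nanmedian(z[k]),4))
k=m&reg&(z>.006);rect(k&(s>60)&(z<.018),'board');rect(k&(s<45)&(z<.03)&(z>.015),'pad');rect(k&(z>.025)&(z<.035)&(s>90),'fence')
E
```

```text
[[ 0.    -0.961 -0.276  0.075]
 [ 1.     0.    -0.     0.   ]
 [ 0.    -0.276  0.961 -0.163]
 [ 0.     0.     0.     1.   ]]
board 2682 ((513.8255615234375, -50.02799987792969), (194.234375, 213.25668334960938), 31.94812774658203) 0.0112
pad 1041 ((547.6152954101562, -36.94110107421875), (212.5680694580078, 153.72044372558594), 44.56734848022461) 0.0222
fence 280 ((578.1383056640625, 15.798103332519531), (18.03714942932129, 166.37423706054688), 32.20268630981445) 0.0288
```

View pics/w0.png

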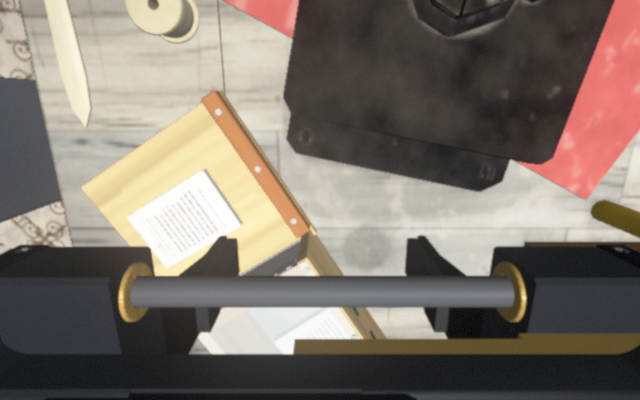

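The wrist view shows the pad at about (183,218), the fence from (210,98) to (308,228), and the flap and mouth near (275,265). I'll fit the pad and the fence here.

```bash
cat >> h.py <<'E'
def big(k):
    n,l,st,_=cv2.connectedComponentsWithStats(k.astype(np.uint8));return l==1+np.argmax(st[1:,4])
E
python3 - <<'E'
from h import *
im,W=cloud('wrist');z=W[...,2];h,s,v=cv2.split(cv2.cvtColor(im,cv2.COLOR_RGB2HSV))
ok=(W[...,0]>.35)&(W[...,0]<.66)&(W[...,1]>-.2)&(W[...,1]<.12)
ok[240:]=ok[240:]
for n,k in dict(pad=ok&(s<60)&(z>.017)&(z<.03),board=ok&(z>.007)&(z<.017)&(s>60),fence=ok&(z>.024)&(z<.036)&(s>110)&(W[...,1]>-.1)).items():
    k=big(k);p=W[k][:,:2].astype(np.float32)*1000
    r=cv2.minAreaRect(p);print(n,k.sum(),r,np.nanmedian(z[k]));print(np.round(cv2.boxPoints(r)))
    cv2.imwrite(f'/tmp/{n}.png',k*255)
E
```

```text
pad 5909 ((493.9620666503906, -52.67158126831055), (106.51571655273438, 74.2697525024414), 30.3261661529541) 0.023849685855879377
[[ 429.  -48.]
 [ 467. -112.]
 [ 559.  -58.]
 [ 521.    6.]]
board 12862 ((501.01171875, -46.434654235839844), (177.6392364501953, 184.65692138671875), 32.27051544189453) 0.012604967959931712
[[ 377.  -16.]
 [ 475. -172.]
 [ 625.  -77.]
 [ 527.   79.]]
fence 2669 ((582.60791015625, 8.868560791015625), (17.692325592041016, 176.4408416748047), 32.104000091552734) 0.030463420279782494
[[528.  79.]
 [622. -71.]
 [637. -61.]
 [543.  88.]][ WARN:0@0.226] global loadsave.cpp:1063 imwrite_ Unsupported depth image for selected encoder is fallbacked to CV_8U.
```

```bash
python3 -m creep '[{"wz":35,"tx":-81,"ty":-222,"gripper":-0.31},{"wz":35,"tx":-81,"ty":-222,"gripper":-0.31},{"wz":35,"tx":-81,"ty":-222,"gripper":-0.31},{"wz":35,"tx":-81,"ty":-222,"gripper":-0.31},{"wz":35,"tx":-81,"ty":-222,"gripper":-0.31}]'
cat >> h.py <<'E'
O=np.array([575.5,-109.4,0]);B=Ro.from_euler('z',-57.9,degrees=True).as_matrix()
def togo(x,y,z,Rt):
    "target in box mm, Rt: tool axes in box (columns)"
    T=tool();p=B.T@(T[:3,3]*1000-O);R=T[:3,:3]
    print('box pos',np.round(p,1));t=R.T@(B@np.array([x,y,z])+O-T[:3,3]*1000)
    w=Ro.from_matrix(R.T@B@np.array(Rt,float)).as_rotvec(degrees=True);print('t',np.round(t,1),'w',np.round(w,1),get_obs()['time_s'],np.round(get_obs()['qpos'],0))
D1=np.array([[0,1,0],[1,0,0],[0,0,-1.]])
E
python3 -c "
from h import *
togo(-103,-110,220,D1)"
```

```text
box pos [-53.  121.2 222.6]
t [ -80.5 -222.4    2.6] w [ 0.   0.  57.9] 0.75 [ 1. 18. -4. 83.  1. 79. -3.]validation failed for argument at $[0]...
```

```bash
python3 -m creep '[{"wx":0,"wy":0,"wz":35,"tx":-81,"ty":-222,"tz":0,"gripper":-0.31},{"wx":0,"wy":0,"wz":35,"tx":-81,"ty":-222,"tz":0,"gripper":-0.31},{"wx":0,"wy":0,"wz":35,"tx":-81,"ty":-222,"tz":0,"gripper":-0.31},{"wx":0,"wy":0,"wz":35,"tx":-81,"ty":-222,"tz":0,"gripper":-0.31},{"wx":0,"wy":0,"wz":35,"tx":-81,"ty":-222,"tz":0,"gripper":-0.31}]'
python3 -c "
from h import *
togo(-103,-110,220,D1)"
```

```text
time_s: 1.17
tool_pos: [0.4524, -0.072, 0.2224]
tool_rot: [180.0, -0.0, 54.7]
force: [-0.5, 0.4, 0.2]
grip_width: 0.0612
grasp_force: 0.0
box pos [-97.1 -84.4 222.4]
t [-21.4 -15.3   2.4] w [ 0.  -0.  22.6] 1.1667 [  5.  -5.   1. 109.   0.  76. -30.]
```

```bash
python3 -m creep '[{"wx":0,"wy":0,"wz":22.6,"tx":-21,"ty":-15,"tz":0,"gripper":-0.31},{"wx":0,"wy":0,"wz":22.6,"tx":-21,"ty":-15,"tz":40,"gripper":-0.31},{"wx":0,"wy":0,"wz":22.6,"tx":-21,"ty":-15,"tz":80,"gripper":-0.31},{"wx":0,"wy":0,"wz":22.6,"tx":-21,"ty":-15,"tz":120,"gripper":-0.31},{"wx":0,"wy":0,"wz":22.6,"tx":-21,"ty":-15,"tz":140,"gripper":-0.31}]'
python3 - <<'E'
from h import *
togo(-103,-110,18,D1);print(get_obs()['grip_width'])
im,W=cloud('wrist');cv2.imwrite('pics/w1.png',im[:,:,::-1])
E
```

```text
time_s: 1.58
tool_pos: [0.4271, -0.0799, 0.0789]
tool_rot: [-179.8, 0.2, 32.3]
force: [0.1, 0.4, -0.0]
grip_width: 0.0327
grasp_force: 0.0
box pos [-103.9 -110.1   78.9]
t [ 0.3  1.1 60.9] w [-0.2  0.2  0.2] 1.5833 [  7.  -0.   0. 122.   0.  59. -51.]
0.032654668797493985
```

View pics/w1.png

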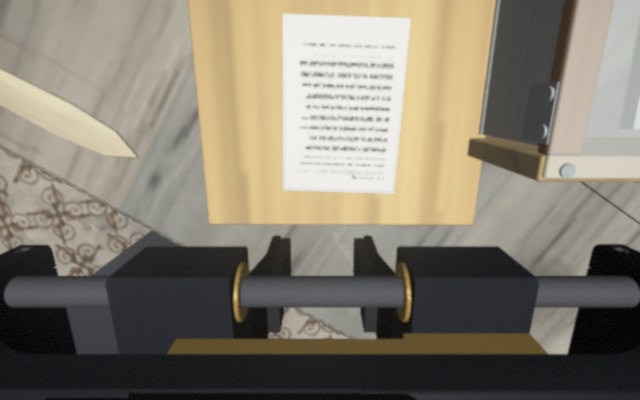

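The wrist view shows the pad at (283–410, 14–193) ahead of the fingers, and the box wall starting at x≈470. I'll go down with a small shift away from the box.

```bash
python3 -m creep '[{"wx":0,"wy":0,"wz":0,"tx":0,"ty":-6,"tz":20,"gripper":-0.31},{"wx":0,"wy":0,"wz":0,"tx":0,"ty":-6,"tz":40,"gripper":-0.31},{"wx":0,"wy":0,"wz":0,"tx":0,"ty":-6,"tz":55,"gripper":-0.31},{"wx":0,"wy":0,"wz":0,"tx":0,"ty":-6,"tz":61,"gripper":-0.31},{"wx":0,"wy":0,"wz":0,"tx":0,"ty":-6,"tz":61,"gripper":-0.31}]'
python3 -m creep '[{"wx":0,"wy":0,"wz":0,"tx":3,"ty":0,"tz":0,"gripper":-0.31},{"wx":0,"wy":0,"wz":0,"tx":6,"ty":0,"tz":0,"gripper":-0.31},{"wx":0,"wy":0,"wz":0,"tx":9,"ty":0,"tz":0,"gripper":-0.31},{"wx":0,"wy":0,"wz":0,"tx":12,"ty":0,"tz":0,"gripper":-0.31},{"wx":0,"wy":0,"wz":0,"tx":15,"ty":0,"tz":0,"gripper":-0.31}]'
python3 -c "
from h import *
togo(-109,-55.5,18,D1)"
```

```text
time_s: 2.05
tool_pos: [0.4264, -0.0749, 0.0212]
tool_rot: [-179.9, 0.1, 32.4]
force: [-0.1, 0.2, -0.9]
grip_width: 0.0305
grasp_force: 0.0
time_s: 2.47
tool_pos: [0.4398, -0.0675, 0.0225]
tool_rot: [180.0, 0.0, 32.4]
force: [-4.1, -3.2, 6.6]
grip_width: 0.0302
grasp_force: 3.8
box pos [-107.6  -92.7   22.5]
t [37.2 -1.2  4.5] w [0.  0.  0.3] 2.4667 [  6.   6.  -0. 123.   0.  51. -52.]
```

Run:
```python
from h import *
im,W=cloud('wrist');s=cv2.resize(im,(800,500))[:,:,::-1]
z=W[...,2];sat=cv2.cvtColor(im,cv2.COLOR_RGB2HSV)[...,1]
T=tool();print(get_obs()['force'],T[:3,3])
im2,_=cloud('side');c=cv2.resize(im2[200:300,270:400],None,fx=4,fy=4,interpolation=cv2.INTER_CUBIC)[:,:,::-1]
out=np.zeros((600,640,3),np.uint8);out[:200]=cv2.resize(im[:],(320,200))[:,:,::-1].repeat(1,0).repeat(1,1)[:, :320].repeat(2,1)[:, :640];
cv2.imwrite('pics/w2.png',im[:,:,::-1]);cv2.imwrite('pics/s2.png',c)
k=big((sat<60)&(z>.017)&(z<.03)&(W[...,0]<.62)&(W[...,0]>.3));r=cv2.minAreaRect(W[k][:,:2].astype(np.float32)*1000);print(r,B.T@(np.array([*r[0],0])-O))
```

```text
[-2.98498224 -2.35721717  6.3253512 ] [ 0.44024198 -0.06717056  0.02250587]
((499.78411865234375, -48.978271484375), (106.88638305664062, 74.29812622070312), 29.88140869140625) [-91.41988255 -32.03256218   0.        ]
```

View pics/w2.png

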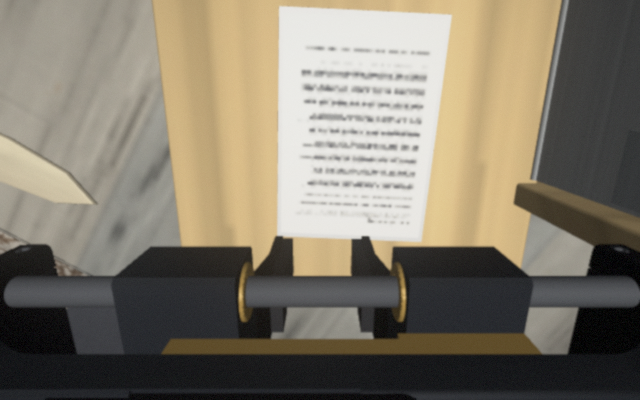

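Pushing works, since the pad has moved to y -32, but the tips are a little high and feel 6 N upward. I'll back off, go lower and push again.

```bash
python3 -m creep '[{"wx":0,"wy":0,"wz":0,"tx":-5,"ty":0,"tz":0,"gripper":-0.31},{"wx":0,"wy":0,"wz":0,"tx":-10,"ty":0,"tz":0,"gripper":-0.31},{"wx":0,"wy":0,"wz":0,"tx":-10,"ty":0,"tz":0,"gripper":-0.31},{"wx":0,"wy":0,"wz":0,"tx":-10,"ty":0,"tz":1,"gripper":-0.31},{"wx":0,"wy":0,"wz":0,"tx":-10,"ty":0,"tz":1,"gripper":-0.31}]'
python3 -m creep '[{"wx":0,"wy":0,"wz":0,"tx":0,"ty":0,"tz":0,"gripper":-0.31}]'
```

```text
time_s: 2.98
tool_pos: [0.4308, -0.0722, 0.0204]
tool_rot: [-180.0, -0.0, 32.4]
force: [0.6, -0.8, -0.0]
grip_width: 0.03
grasp_force: 0.0
time_s: 3.07
tool_pos: [0.431, -0.0722, 0.0205]
tool_rot: [-180.0, -0.0, 32.4]
force: [0.4, 0.3, 0.1]
grip_width: 0.03
grasp_force: 0.0
```

```bash
python3 -m creep '[{"wx":0,"wy":0,"wz":0,"tx":0,"ty":0,"tz":2,"gripper":-0.31},{"wx":0,"wy":0,"wz":0,"tx":0,"ty":0,"tz":4,"gripper":-0.31},{"wx":0,"wy":0,"wz":0,"tx":0,"ty":0,"tz":4,"gripper":-0.31}]'
python3 -m creep '[{"wx":0,"wy":0,"wz":0,"tx":5,"ty":0,"tz":0,"gripper":-0.31},{"wx":0,"wy":0,"wz":0,"tx":9,"ty":0,"tz":0,"gripper":-0.31},{"wx":0,"wy":0,"wz":0,"tx":13,"ty":0,"tz":0,"gripper":-0.31},{"wx":0,"wy":0,"wz":0,"tx":17,"ty":0,"tz":0,"gripper":-0.31},{"wx":0,"wy":0,"wz":0,"tx":21,"ty":0,"tz":0,"gripper":-0.31}]'
python3 -c "
from h import *
togo(-109,-55.5,18,D1)"
```

```text
time_s: 3.32
tool_pos: [0.4307, -0.0722, 0.0161]
tool_rot: [-180.0, 0.0, 32.4]
force: [0.2, -0.2, 0.3]
grip_width: 0.0303
grasp_force: 0.0
time_s: 3.73
tool_pos: [0.4491, -0.0608, 0.0165]
tool_rot: [180.0, 0.0, 32.4]
force: [-0.7, -0.2, 0.3]
grip_width: 0.03
grasp_force: 0.3
box pos [-108.4  -81.3   16.5]
t [25.8 -0.5 -1.5] w [0.  0.  0.3] 3.7333 [  5.   7.  -1. 123.   0.  50. -53.]
```

```bash
python3 -m creep '[{"wx":0,"wy":0,"wz":0,"tx":5,"ty":0,"tz":0,"gripper":-0.31},{"wx":0,"wy":0,"wz":0,"tx":10,"ty":0,"tz":0,"gripper":-0.31},{"wx":0,"wy":0,"wz":0,"tx":14,"ty":0,"tz":0,"gripper":-0.31},{"wx":0,"wy":0,"wz":0,"tx":17,"ty":0,"tz":0,"gripper":-0.31},{"wx":0,"wy":0,"wz":0,"tx":20,"ty":0,"tz":0,"gripper":-0.31}]'
python3 -m creep '[{"wx":0,"wy":0,"wz":0,"tx":2,"ty":0,"tz":0,"gripper":-0.31},{"wx":0,"wy":0,"wz":0,"tx":4,"ty":0,"tz":0,"gripper":-0.31},{"wx":0,"wy":0,"wz":0,"tx":4,"ty":0,"tz":0,"gripper":-0.31}]'
cat > pad.py <<'E'
from h import *
T=tool();im,W=cloud('wrist');z=W[...,2];sat=cv2.cvtColor(im,cv2.COLOR_RGB2HSV)[...,1]
k=big((sat<60)&(z>.017)&(z<.03)&(W[...,0]<.62)&(W[...,0]>.3));r=cv2.minAreaRect(W[k][:,:2].astype(np.float32)*1000);print('pad',np.round(r[1],1),'ang',r[2],np.round((B.T@(np.array([*r[0],0])-O)),1))
k=big((z>.024)&(z<.036)&(sat>110)&(W[...,0]<.66)&(W[...,1]>-.1)&(W[...,1]<.15));r=cv2.minAreaRect(W[k][:,:2].astype(np.float32)*1000);print('fence',np.round(r[1],1),'ang',r[2],np.round((B.T@(np.array([*r[0],0])-O)),1))
togo(-109,-55.5,18,D1);print(get_obs()['force'])
E
python3 pad.py
```

```text
time_s: 4.15
tool_pos: [0.4658, -0.0502, 0.0166]
tool_rot: [-180.0, 0.0, 32.4]
force: [-0.9, 0.1, 1.1]
grip_width: 0.0303
grasp_force: 0.6
time_s: 4.4
tool_pos: [0.4694, -0.048, 0.0166]
tool_rot: [180.0, -0.0, 32.4]
force: [-0.4, 0.3, -0.6]
grip_width: 0.0302
grasp_force: 0.0
pad [112.1  76.3] ang 32.373046875 [-93.1   4.    0. ]Traceback (most recent call last):
  File "pad.py", line 4, in <module>
    k=big((z>.024)&(z<.036)&(sat>110)&(W[...,0]<.66)&(W[...,1]>-.1)&(W[...,1]<.15));r=cv2.minAreaRect(W[k][:,:2].astype(np.float32)*1000);print('fence',np.round(r[1],1),'ang',r[2],np.round((B.T@(np.array([*r[0],0])-O)),1))
  File "h.py", line 14, in big
    n,l,st,_=cv2.connectedComponentsWithStats(k.astype(np.uint8));return l==1+np.argmax(st[1:,4])
                                                                              ~~~~~~~~~^^^^^^^^^^
    return _wrapfunc(a, 'argmax', axis=axis, out=out, **kwds)
    return bound(*args, **kwds)
ValueError: attempt to get argmax of an empty sequence
```

```bash
python3 -m creep '[{"wx":0,"wy":0,"wz":0,"tx":1,"ty":0,"tz":0,"gripper":-0.31},{"wx":0,"wy":0,"wz":0,"tx":2,"ty":0,"tz":0,"gripper":-0.31},{"wx":0,"wy":0,"wz":0,"tx":2,"ty":0,"tz":0,"gripper":-0.31}]'
python3 -m creep '[{"wx":0,"wy":0,"wz":0,"tx":1,"ty":0,"tz":0,"gripper":-0.31},{"wx":0,"wy":0,"wz":0,"tx":2,"ty":0,"tz":0,"gripper":-0.31},{"wx":0,"wy":0,"wz":0,"tx":2,"ty":0,"tz":0,"gripper":-0.31}]'
python3 -c "
from h import *
togo(-109,-55.5,18,D1)"
```

```text
time_s: 4.7
tool_pos: [0.4702, -0.0474, 0.0165]
tool_rot: [-180.0, 0.1, 32.4]
force: [-1.7, -0.9, 1.0]
grip_width: 0.03
grasp_force: 1.0
time_s: 4.95
tool_pos: [0.4703, -0.0473, 0.0164]
tool_rot: [-179.9, 0.2, 32.4]
force: [-6.2, -2.9, 6.5]
grip_width: 0.0301
grasp_force: 3.6
box pos [-108.5  -56.1   16.4]
t [ 0.6 -0.5 -1.6] w [-0.1  0.3  0.3] 4.95 [  4.  10.  -1. 120.   0.  51. -56.]
```

The pad is seated against the fence: the force went up and the tool stopped. I'll retreat upward and turn for the second push.

```bash
python3 -m creep '[{"wx":0,"wy":0,"wz":0,"tx":-8,"ty":0,"tz":0,"gripper":-0.31},{"wx":0,"wy":0,"wz":0,"tx":-14,"ty":0,"tz":0,"gripper":-0.31},{"wx":0,"wy":0,"wz":0,"tx":-14,"ty":0,"tz":-40,"gripper":-0.31},{"wx":0,"wy":0,"wz":0,"tx":-14,"ty":0,"tz":-80,"gripper":-0.31},{"wx":0,"wy":0,"wz":0,"tx":-14,"ty":0,"tz":-120,"gripper":0.3}]'
cat >> h.py <<'E'
c=np.sqrt(.5);D2=np.array([[-c,0,c],[0,1,0],[-c,0,-c]])
E
python3 -c "
from h import *
togo(-160,5,100,D2)"
```

```text
time_s: 5.37
tool_pos: [0.4597, -0.0535, 0.1376]
tool_rot: [-180.0, 0.0, 32.4]
force: [1.6, 0.3, -0.0]
grip_width: 0.0322
grasp_force: 0.0
box pos [-108.9  -68.4  137.6]
t [ 73.6 -50.7  37.6] w [-35.1 -35.3 -84.6] 5.3667 [  4.  -1.  -1. 115.  -0.  66. -54.]
```

```bash
python3 -m creep '[{"wx":0,"wy":0,"wz":-35,"tx":30,"ty":-25,"tz":-20,"gripper":0.3},{"wx":0,"wy":0,"wz":-35,"tx":30,"ty":-25,"tz":-20,"gripper":0.3},{"wx":0,"wy":0,"wz":-35,"tx":30,"ty":-25,"tz":-20,"gripper":0.3},{"wx":0,"wy":0,"wz":-35,"tx":30,"ty":-25,"tz":-20,"gripper":0.3},{"wx":0,"wy":0,"wz":-35,"tx":30,"ty":-25,"tz":-20,"gripper":0.3}]'
python3 -c "
from h import *
togo(-160,5,100,D2)"; python3 pad.py 2>&1 | grep -v File
```

```text
time_s: 5.78
tool_pos: [0.4727, -0.016, 0.1569]
tool_rot: [179.9, -0.1, 67.8]
force: [0.4, -0.9, 0.4]
grip_width: 0.0547
grasp_force: 0.0
box pos [-133.7  -37.5  156.9]
t [49.8  3.4 56.9] w [-21.2 -41.5 -51.5] 5.7833 [  2.  -0.  -3. 112.  -0.  68. -23.]
pad [105.9  74.9] ang 32.60609817504883 [-93.9   7.1   0. ]
fence [ 17.6 179.1] ang 32.065147399902344 [-95.2  68.3   0. ]
box pos [-133.7  -37.7  156.7]
t [-29.    9.4 138.7] w [ 0.  -0.1 35.9] 5.8333 [  2.  -0.  -3. 112.  -0.  68. -23.]
[-0.4259054  -0.41033659 -0.49654571]
```

The pad is at (-94, 7.1) in the box frame and square to the fence. I'll go on turning and tilting.

```bash
python3 -m creep '[{"wx":-21.2,"wy":-41.5,"wz":-51.5,"tx":50,"ty":3,"tz":27,"gripper":0.3},{"wx":-21.2,"wy":-41.5,"wz":-51.5,"tx":50,"ty":3,"tz":27,"gripper":0.3},{"wx":-21.2,"wy":-41.5,"wz":-51.5,"tx":50,"ty":3,"tz":27,"gripper":0.3},{"wx":-21.2,"wy":-41.5,"wz":-51.5,"tx":50,"ty":3,"tz":27,"gripper":0.3},{"wx":-21.2,"wy":-41.5,"wz":-51.5,"tx":50,"ty":3,"tz":27,"gripper":0.3}]'
python3 -c "
from h import *
togo(-160,5,100,D2)"
```

```text
time_s: 6.25
tool_pos: [0.4952, 0.0297, 0.1298]
tool_rot: [173.9, 23.2, 93.3]
force: [-0.3, -0.6, -0.7]
grip_width: 0.0563
grasp_force: 0.0
box pos [-160.5    5.9  129.8]
t [11.  -3.5 27.6] w [-10.3 -19.9 -25.1] 6.25 [-11.   4. -14. 115.  27.  66. -32.]
```

```bash
python3 -m creep '[{"wx":-10.3,"wy":-19.9,"wz":-25.1,"tx":11,"ty":-3,"tz":28,"gripper":0.3},{"wx":-10.3,"wy":-19.9,"wz":-25.1,"tx":11,"ty":-3,"tz":28,"gripper":0.3},{"wx":-10.3,"wy":-19.9,"wz":-25.1,"tx":11,"ty":-3,"tz":28,"gripper":0.3},{"wx":-10.3,"wy":-19.9,"wz":-25.1,"tx":11,"ty":-3,"tz":28,"gripper":0.3},{"wx":-10.3,"wy":-19.9,"wz":-25.1,"tx":11,"ty":-3,"tz":28,"gripper":0.3}]'
python3 -c "
from h import *
togo(-155,5,21,D2)"
```

```text
time_s: 6.67
tool_pos: [0.4939, 0.029, 0.0986]
tool_rot: [-179.8, 44.8, 122.3]
force: [-0.0, 0.0, -0.4]
grip_width: 0.0565
grasp_force: 0.0
box pos [-160.6    4.4   98.6]
t [50.7  0.8 59. ] w [-0.  -0.2  0.2] 6.6667 [-20.   8. -19. 125.  53.  66. -38.]
```

```bash
python3 -m creep '[{"wx":0,"wy":0,"wz":0,"tx":17,"ty":1,"tz":20,"gripper":0.3},{"wx":0,"wy":0,"wz":0,"tx":34,"ty":1,"tz":40,"gripper":0.3},{"wx":0,"wy":0,"wz":0,"tx":44,"ty":1,"tz":52,"gripper":0.3},{"wx":0,"wy":0,"wz":0,"tx":50,"ty":1,"tz":58,"gripper":0.3},{"wx":0,"wy":0,"wz":0,"tx":50,"ty":1,"tz":58,"gripper":0.3}]'
python3 - <<'E'
from h import *
togo(-135,5,21,D2)
im,W=cloud('wrist');cv2.imwrite('pics/w3.png',im[:,:,::-1])
E
```

```text
time_s: 7.08
tool_pos: [0.4968, 0.0232, 0.0212]
tool_rot: [-179.7, 44.7, 122.1]
force: [-0.5, 0.1, 1.4]
grip_width: 0.0565
grasp_force: 0.0
box pos [-154.1    3.8   21.2]
t [-13.4   1.3  13.6] w [-0.3 -0.3 -0. ] 7.0833 [-21.  18. -18. 127.  60.  62. -48.]
```

View pics/w3.png

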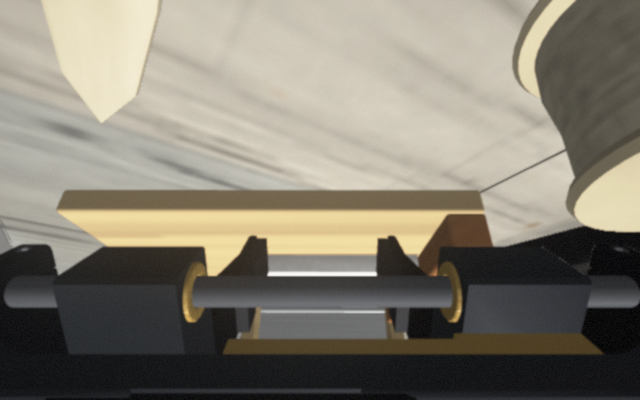

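The view from underneath shows the board edge at (60–480, 200), the fence at (460,240) and both fingers clear of it. The spool at (600,120) lies behind the push direction. I'll push along the fence now.

```bash
python3 -m creep '[{"wx":0,"wy":0,"wz":0,"tx":-4,"ty":1,"tz":4,"gripper":0.3},{"wx":0,"wy":0,"wz":0,"tx":-8,"ty":1,"tz":8,"gripper":0.3},{"wx":0,"wy":0,"wz":0,"tx":-12,"ty":1,"tz":12,"gripper":0.3},{"wx":0,"wy":0,"wz":0,"tx":-16,"ty":1,"tz":16,"gripper":0.3},{"wx":0,"wy":0,"wz":0,"tx":-20,"ty":1,"tz":20,"gripper":0.3}]'
python3 -m creep '[{"wx":0,"wy":0,"wz":0,"tx":-4,"ty":0,"tz":4,"gripper":0.3},{"wx":0,"wy":0,"wz":0,"tx":-8,"ty":0,"tz":8,"gripper":0.3},{"wx":0,"wy":0,"wz":0,"tx":-12,"ty":0,"tz":12,"gripper":0.3},{"wx":0,"wy":0,"wz":0,"tx":-16,"ty":0,"tz":16,"gripper":0.3},{"wx":0,"wy":0,"wz":0,"tx":-20,"ty":0,"tz":20,"gripper":0.3}]'
python3 - <<'E'
from h import *
togo(-75,5,21,D2)
im,W=cloud('scene');cv2.imwrite('pics/s3.png',cv2.resize(im[80:240,260:460],(800,640))[:600,:,::-1])
E
```

```text
time_s: 7.55
tool_pos: [0.5145, -0.0003, 0.0236]
tool_rot: [-180.0, 44.8, 121.9]
force: [-0.6, 1.4, 2.1]
grip_width: 0.0565
grasp_force: 1.4
time_s: 7.97
tool_pos: [0.5295, -0.0236, 0.0233]
tool_rot: [-179.9, 44.8, 122.0]
force: [-3.1, 3.4, 5.7]
grip_width: 0.0565
grasp_force: 4.0
box pos [-97.2   6.6  23.3]
t [-14.1  -1.6  17.3] w [-0.1 -0.2 -0.1] 7.9667 [-17.  17. -14. 127.  63.  57. -45.]
```

View pics/s3.png

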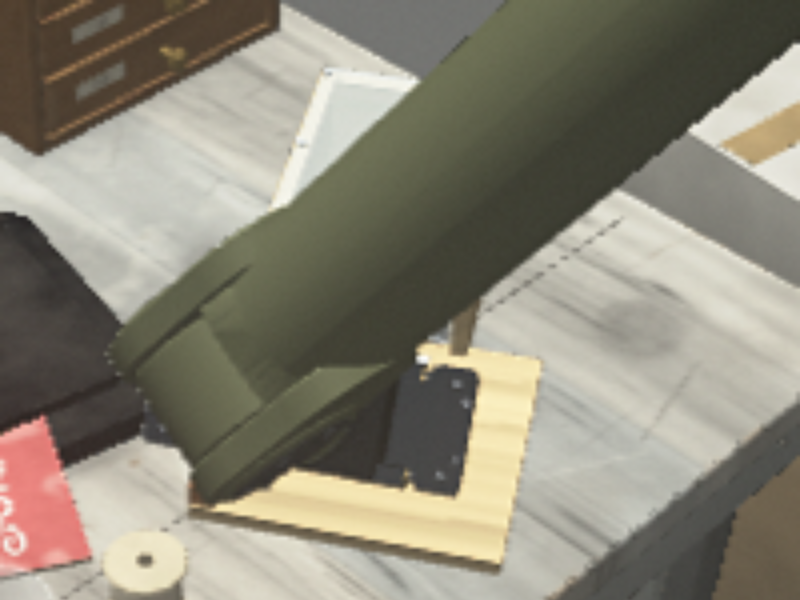

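```bash
python3 -m creep '[{"wx":0,"wy":0,"wz":0,"tx":4,"ty":-1,"tz":-4,"gripper":0.3},{"wx":0,"wy":0,"wz":0,"tx":8,"ty":-1,"tz":-8,"gripper":0.3},{"wx":0,"wy":0,"wz":0,"tx":8,"ty":-1,"tz":-8,"gripper":0.3},{"wx":0,"wy":0,"wz":0,"tx":10,"ty":-1,"tz":-6,"gripper":0.3},{"wx":0,"wy":0,"wz":0,"tx":10,"ty":-1,"tz":-6,"gripper":0.3}]'
python3 - <<'E'
from h import *
togo(-85,5,18,D2);im,W=cloud('side');cv2.imwrite('pics/s4.png',cv2.resize(im[180:310,270:470],(800,520))[:,:,::-1])
for q in['pad']:
  for c in['side','scene']:
    r=nets.place_of(q,c);print(c,[(np.round(B.T@(np.array(x['point'])*1000-O),1),round(x['confidence'],2)) for x in r[:3]])
E
```

```text
time_s: 8.43
tool_pos: [0.5218, -0.0144, 0.0196]
tool_rot: [-179.8, 44.7, 122.1]
force: [-1.2, 0.2, 1.6]
grip_width: 0.0567
grasp_force: 0.6
box pos [-109.     5.    19.6]
t [-15.9   0.1  18. ] w [-0.2 -0.3  0. ] 8.4333 [-18.  18. -15. 127.  63.  58. -46.]
side [(array([-59.3,  10.1,  11.3]), 0.96)]
scene []
```

View pics/s4.png

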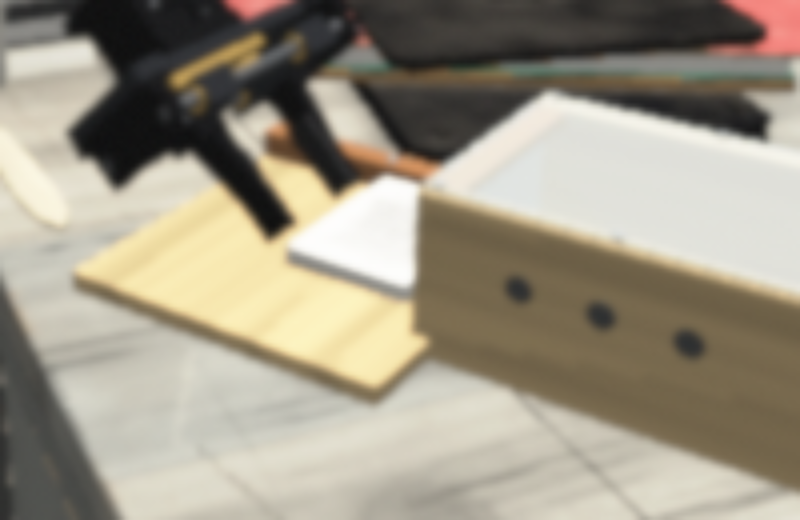

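The side view shows the pad square on the board with its leading edge near the flap, and the fingertips just behind its trailing edge. I'll push through in small steps.

```bash
python3 -m creep '[{"wx":0,"wy":0,"wz":0,"tx":-5,"ty":0,"tz":7,"gripper":0.3},{"wx":0,"wy":0,"wz":0,"tx":-10,"ty":0,"tz":12,"gripper":0.3},{"wx":0,"wy":0,"wz":0,"tx":-15,"ty":0,"tz":17,"gripper":0.3},{"wx":0,"wy":0,"wz":0,"tx":-20,"ty":0,"tz":22,"gripper":0.3},{"wx":0,"wy":0,"wz":0,"tx":-24,"ty":0,"tz":26,"gripper":0.3}]'
python3 -m creep '[{"wx":0,"wy":0,"wz":0,"tx":-4,"ty":0,"tz":4,"gripper":0.3},{"wx":0,"wy":0,"wz":0,"tx":-8,"ty":0,"tz":8,"gripper":0.3},{"wx":0,"wy":0,"wz":0,"tx":-12,"ty":0,"tz":12,"gripper":0.3},{"wx":0,"wy":0,"wz":0,"tx":-16,"ty":0,"tz":16,"gripper":0.3},{"wx":0,"wy":0,"wz":0,"tx":-20,"ty":0,"tz":20,"gripper":0.3}]'
python3 - <<'E'
from h import *
togo(-10,5,19,D2);optics.read_camera('side')
r=nets.place_of('pad','side');print([(np.round(B.T@(np.array(x['point'])*1000-O),1),round(x['confidence'],2)) for x in r[:3]])
E
```

```text
time_s: 9.0
tool_pos: [0.5416, -0.0446, 0.0191]
tool_rot: [-180.0, 44.8, 122.0]
force: [-1.7, 4.4, 4.9]
grip_width: 0.0562
grasp_force: 3.1
time_s: 9.42
tool_pos: [0.5566, -0.0682, 0.0191]
tool_rot: [-180.0, 44.8, 122.0]
force: [-2.5, 3.4, 6.3]
grip_width: 0.0566
grasp_force: 3.4
box pos [-44.9   5.9  19.1]
t [-24.7  -0.8  24.6] w [-0.1 -0.2 -0.1] 9.4167 [-13.  18. -11. 126.  67.  53. -42.]
[(array([1.6, 4.3, 2.2]), 0.23)]
```

```bash
python3 -m creep '[{"wx":0,"wy":0,"wz":0,"tx":-4,"ty":0,"tz":4,"gripper":0.3},{"wx":0,"wy":0,"wz":0,"tx":-8,"ty":0,"tz":8,"gripper":0.3},{"wx":0,"wy":0,"wz":0,"tx":-12,"ty":0,"tz":12,"gripper":0.3},{"wx":0,"wy":0,"wz":0,"tx":-16,"ty":0,"tz":16,"gripper":0.3},{"wx":0,"wy":0,"wz":0,"tx":-20,"ty":0,"tz":20,"gripper":0.3}]'
python3 - <<'E'
from h import *
togo(6,5,19,D2);im,W=cloud('side');cv2.imwrite('pics/s5.png',cv2.resize(im[180:310,270:510],(800,433))[:,:,::-1])
E
```

```text
time_s: 9.93
tool_pos: [0.5716, -0.0918, 0.0191]
tool_rot: [-180.0, 44.8, 122.1]
force: [-3.0, 5.7, 8.5]
grip_width: 0.0566
grasp_force: 4.8
box pos [-17.    6.   19.1]
t [-16.3  -1.   16.2] w [-0.1 -0.2 -0. ] 9.9333 [-11.  19. -10. 125.  69.  51. -41.]
```

View pics/s5.png

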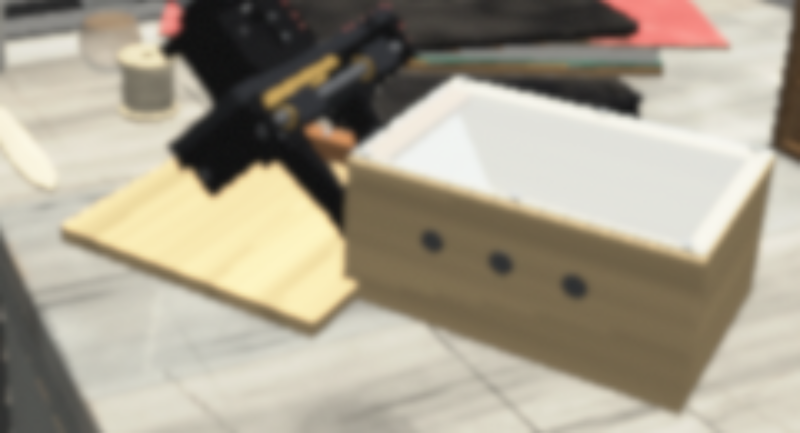

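The side view shows the pad inside the mouth with the gripper following and clear of the box front. I'll push it over the step.

```bash
python3 -m creep '[{"wx":0,"wy":0,"wz":0,"tx":-3,"ty":0,"tz":3,"gripper":0.3},{"wx":0,"wy":0,"wz":0,"tx":-6,"ty":0,"tz":6,"gripper":0.3},{"wx":0,"wy":0,"wz":0,"tx":-9,"ty":0,"tz":9,"gripper":0.3},{"wx":0,"wy":0,"wz":0,"tx":-12,"ty":0,"tz":12,"gripper":0.3},{"wx":0,"wy":0,"wz":0,"tx":-14,"ty":0,"tz":14,"gripper":0.3}]'
python3 - <<'E'
from h import *
togo(10,5,19,D2)
for c in ['side','scene']:
  optics.read_camera(c);r=nets.place_of('pad',c);print([(np.round(B.T@(np.array(x['point'])*1000-O),1),round(x['confidence'],2)) for x in r[:3]])
E
```

```text
time_s: 10.4
tool_pos: [0.582, -0.109, 0.0189]
tool_rot: [-180.0, 44.8, 122.0]
force: [-2.9, 4.0, 7.4]
grip_width: 0.0564
grasp_force: 3.8
box pos [ 3.1  5.7 18.9]
t [-4.9 -0.7  4.8] w [-0.1 -0.2 -0.1] 10.4 [ -9.  19.  -9. 124.  70.  50. -39.]
[]
[]
```

```bash
python3 -m creep '[{"wx":0,"wy":0,"wz":0,"tx":-2,"ty":0,"tz":2,"gripper":0.3},{"wx":0,"wy":0,"wz":0,"tx":-4,"ty":0,"tz":4,"gripper":0.3},{"wx":0,"wy":0,"wz":0,"tx":-4,"ty":0,"tz":4,"gripper":0.3}]'
python3 - <<'E'
from h import *
togo(10,5,19,D2)
im,W=cloud('wrist')
print([np.round(B.T@(W[v,u]*1000-O),0) for v,u in [(250,320),(262,300),(262,350),(310,320)]])
cv2.imwrite('pics/w5.png',im[:,:,::-1])
E
```

```text
time_s: 10.85
tool_pos: [0.5851, -0.1141, 0.019]
tool_rot: [-180.0, 44.8, 122.0]
force: [-0.4, 3.3, 6.4]
grip_width: 0.0571
grasp_force: 3.2
box pos [ 9.1  5.6 19. ]
t [-0.6 -0.6  0.7] w [-0.1 -0.2 -0.1] 10.85 [ -9.  19.  -8. 124.  70.  49. -39.]
[array([21.,  4., 12.]), array([20., -6., 20.]), array([18., 21., 20.]), array([11.,  5., 47.])]
```

View pics/w5.png

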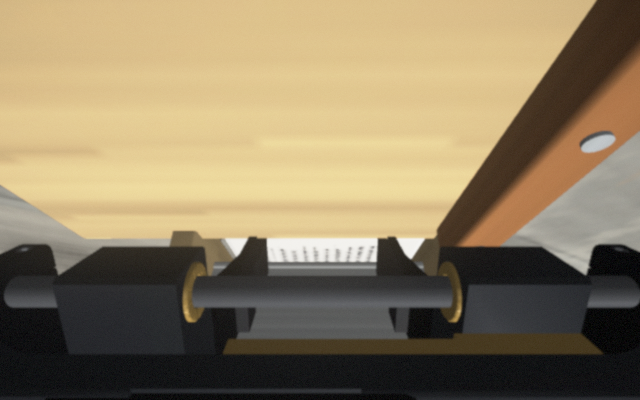

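The view shows the board end at row 238, the pad's printed top just beyond it at rows 240–262, and the flap resting on the fingers. I'll check the pad's height profile.

Run:
```python
from h import *
im,W=cloud('wrist')
for u in (290,320,350):
  for v in (232,236,240,244,248,252,256,260): print(u,v,np.round(B.T@(W[v,u]*1000-O),0),im[v,u])
print(get_obs()['force'])
```

```text
290 232 [ -3. -10.  12.] [222 195 143]
290 236 [  1. -11.  12.] [232 210 157]
290 240 [  7. -11.  12.] [242 241 237]
290 244 [ 12. -12.  12.] [243 242 238]
290 248 [ 18. -12.  12.] [242 241 237]
290 252 [ 25. -13.  12.] [233 233 227]
290 256 [ 31. -13.  12.] [237 236 232]
290 260 [ 39. -14.  12.] [232 231 226]
320 232 [-3.  5. 12.] [221 194 142]
320 236 [ 1.  5. 12.] [232 211 156]
320 240 [ 8.  4. 12.] [243 241 238]
320 244 [13.  4. 12.] [243 242 238]
320 248 [18.  4. 12.] [243 241 237]
320 252 [25.  4. 12.] [241 239 236]
320 256 [31.  4. 12.] [239 238 234]
320 260 [38.  4. 12.] [233 231 226]
350 232 [-3. 20. 12.] [221 195 142]
350 236 [ 0. 20. 13.] [231 208 155]
350 240 [ 8. 20. 12.] [243 241 238]
350 244 [13. 21. 12.] [243 242 237]
350 248 [19. 21. 12.] [178 175 172]
350 252 [26. 22. 11.] [199 197 192]
350 256 [33. 22. 11.] [218 216 211]
350 260 [39. 22. 12.] [224 222 219]
[-0.30054949  2.77366147  6.16435889]
```

The pad lies flat, with its top at z 12 and its trailing edge at x≈6. I'll withdraw the fingers.

```bash
python3 -m creep '[{"wx":0,"wy":0,"wz":0,"tx":5,"ty":0,"tz":-7,"gripper":0.3},{"wx":0,"wy":0,"wz":0,"tx":12,"ty":0,"tz":-14,"gripper":0.3},{"wx":0,"wy":0,"wz":0,"tx":20,"ty":0,"tz":-24,"gripper":0.3},{"wx":0,"wy":0,"wz":0,"tx":30,"ty":0,"tz":-36,"gripper":0.3},{"wx":0,"wy":0,"wz":0,"tx":42,"ty":0,"tz":-50,"gripper":0.3}]'
python3 -m creep '[{"wx":0,"wy":0,"wz":0,"tx":0,"ty":0,"tz":-20,"gripper":0.3},{"wx":0,"wy":0,"wz":0,"tx":-10,"ty":0,"tz":-40,"gripper":0.3},{"wx":0,"wy":0,"wz":0,"tx":-20,"ty":0,"tz":-70,"gripper":0.3},{"wx":0,"wy":0,"wz":0,"tx":-30,"ty":0,"tz":-100,"gripper":0.3},{"wx":0,"wy":0,"wz":0,"tx":-30,"ty":0,"tz":-120,"gripper":0.3}]'
python3 - <<'E'
from h import *
togo(10,5,19,D2)
for c in ['side','scene']:
  im,_=cloud(c);cv2.imwrite(f'/tmp/{c}.png',im[:,:,::-1])
  for q in['pad','flap_lip']:
    r=nets.place_of(q,c);print(q,[(np.round(B.T@(np.array(x['point'])*1000-O),1),round(x['confidence'],2)) for x in r[:3]])
a=cv2.imread('/tmp/scene.png')[80:200,300:420];b=cv2.imread('/tmp/side.png')[190:310,280:520]
cv2.imwrite('pics/end.png',np.hstack([cv2.resize(a,(270,270)),cv2.resize(b,(520,270))]))
E
```

```text
time_s: 11.37
tool_pos: [0.5481, -0.0582, 0.0236]
tool_rot: [-179.8, 44.7, 122.1]
force: [0.6, 1.1, 0.1]
grip_width: 0.0569
grasp_force: 0.0
time_s: 11.78
tool_pos: [0.516, -0.0031, 0.133]
tool_rot: [179.9, 44.8, 122.0]
force: [0.5, 0.2, 0.2]
grip_width: 0.0568
grasp_force: 0.0
box pos [-121.7    6.   133. ]
t [-13.2  -1.  173.7] w [-0.  -0.2 -0.1] 11.7833 [-17.   5. -17. 124.  53.  65. -31.]
pad []
flap_lip []
pad []
flap_lip []
```

View pics/end.png

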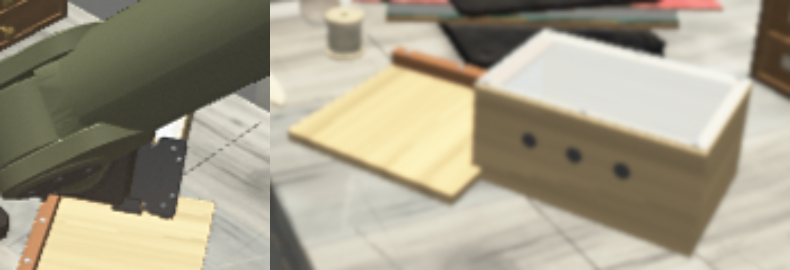

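```bash
python3 -m creep '[{"wx":0,"wy":0,"wz":0,"tx":-30,"ty":0,"tz":-30,"gripper":0.3},{"wx":0,"wy":15,"wz":0,"tx":-60,"ty":0,"tz":-60,"gripper":0.3},{"wx":0,"wy":25,"wz":0,"tx":-80,"ty":0,"tz":-60,"gripper":0.3},{"wx":0,"wy":35,"wz":0,"tx":-110,"ty":30,"tz":-60,"gripper":0.3},{"wx":0,"wy":35,"wz":0,"tx":-110,"ty":60,"tz":-60,"gripper":0.3}]'
python3 - <<'E'
from h import *
togo(10,5,19,D2)
for c in ['scene','wrist']:
  im,_=cloud(c);cv2.imwrite(f'/tmp/{c}.png',im[:,:,::-1])
  for q in['pad','flap_lip']:
    r=nets.place_of(q,c);print(c,q,[(np.round(B.T@(np.array(x['point'])*1000-O),1),round(x['confidence'],2)) for x in r[:3]])
a=cv2.imread('/tmp/scene.png')[80:200,300:420];b=cv2.imread('/tmp/wrist.png')
cv2.imwrite('pics/end2.png',np.hstack([cv2.resize(a,(300,300)),cv2.resize(b,(480,300))]))
E
```

```text
time_s: 12.5
tool_pos: [0.5882, -0.0082, 0.2555]
tool_rot: [179.9, 19.2, 121.6]
force: [0.2, 0.2, 0.7]
grip_width: 0.0572
grasp_force: 0.0
box pos [-79.   64.6 255.5]
t [ -6.6 -59.2 252.7] w [ -0.2 -25.8  -0.5] 12.5 [-7.  4. -6. 99. 20. 72. 13.]
scene pad []
scene flap_lip [(array([-0.8,  6.6, 13.6]), 0.77)]
wrist pad []
wrist flap_lip [(array([ 4.6, -1.8, 13.8]), 0.62)]
```

View pics/end2.png

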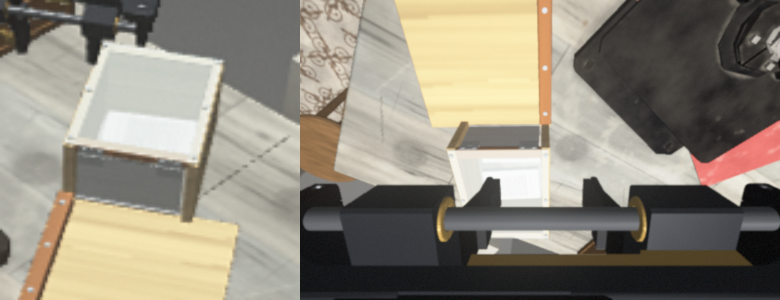

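The flap hangs shut, with its lip at x≈0 and z≈14. The board is empty and the pad is inside the box, so I'm handing the job in.

```bash
python3 -c "
from cell import env
print(env.sign_off())"
```

```text
the job is handed in; nothing more can be done
None
```

I slid the notepad square to the fence and pushed it through the flap; it lies flat on the box floor with the flap shut behind it, and the job is handed in, though no verdict came back.

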